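# Clear the rotor and lock its bayonet cover

## Task

A small rack of tubes has been left standing on the rotor rim of the bench centrifuge: lift it off, keep it upright and set it down gently on a free patch of the bench. Then fit the rotor cover: let its two ears in through the entry gaps of the rim, push it down against the spring, turn it clockwise (seen from above) to the stop and let it rise into its notches, so that it is locked. Do not shift or tip the tip box, the reagent bottle, the waste jar or the tube stand.

Things in the scene. Friction and masses are not known exactly. Their poses are not given: they have to be found in the camera images.
- centrifuge: Bench centrifuge, fixed: grey housing 200 (x) x 160 (y) mm, deck 85 mm above the bench, control panel on its -x end; rotor with a bayonet rim on the deck. Origin on the bench under the rotor axis, z up. Underside of the cover above the bench: 90 mm at the bottom of its travel, below 94 mm it can turn, 98 mm when locked; locked, its ears and rib lie along the centrifuge's x axis.
- rim (a point): Centre of the bayonet rim's top face, 106 mm above the bench on the rotor axis. Aluminium rim: outer radius 51 mm; its lip reaches inward to radius 36.5 mm; under the lip the wall's inner radius is 45.5 mm. The lip is 8 mm thick over the turning path.
- gap (a point): Middle of one of two opposite entry gaps, 17 mm wide, cut through the lip, at rim-top height, 44 mm from the rotor axis, 60 deg anticlockwise (from above) of the centrifuge's +x axis; the other is half a turn on. Ears have about 2.5 mm, or 4 deg, of play each way. Full-height stops bar turning anticlockwise from here.
- notch (a point): Middle of one of two opposite notches, 17 mm wide, in the lip's underside, 44 mm from the rotor axis on the centrifuge's +x axis (the other on -x), 60 deg clockwise of the gaps; point at rim-top height. The notch roof is 4 mm thick: an ear under it rises until its top is 102 mm above the bench. A stop just past each notch ends the turn.
- hub (a joint): Spring-loaded steel hub, radius 16 mm, in the middle of the rotor; top 101 mm above the bench when free; the cover's underside rests on it. Value in m: 0 free, grows as it is pushed down, 0.011 at the bottom. Takes about 3 N to start, 11 N at the bottom. 0.003 with the cover locked; over 0.007 needed for turning.
- cover: Rotor cover, 0.11 kg, lying right way up on the bench: aluminium disc, radius 34, 9 mm thick; two flat ears 12 mm wide, 4 mm thick, level with its underside, reach to radius 43 mm along its +x and -x. A black grip rib 12 mm thick, 46 mm long (along x, in line with the ears) stands on it, 9 to 31 mm above the underside. Origin: centre of the underside, z up; same after a half turn.
- small_rack: Small grey rack left on the rim: a block 120 (x) x 30 (y) x 30 mm with a single row of five capped tubes fixed in it (caps to 38 mm), about 0.09 kg. Origin at the centre of its underside, z up; it starts with its underside 106 mm above the bench.
- tip_box: Bystander: pale box of pipette tips with a yellow top, 110 (x) x 75 (y) x 63 mm high. Origin at the centre of its underside.
- reagent_bottle: Bystander: amber bottle of radius 31 mm, 125 mm high. Origin at the centre of its underside.
- waste_jar: Bystander: grey jar with a lid, radius 34 mm, 85 mm high. Origin at the centre of its underside.
- tube_stand: Bystander: pale grey block 105 (x) x 70 (y) mm with twelve capped tubes in three rows, 50 mm high. Origin at the centre of its underside.

How it is judged:
By the outcome, as a careful person would: the job done as asked, in the order asked, and still so for the second after the job is handed in, with the robot touching nothing.
It also fails if it takes over 64 s, if anything falls off the work surface, if the arm or the gripper's body presses on something with over 40 N, if the wrist force passes 120 N, or if a joint passes its speed limit or range.

## Robot

A 6-joint arm with a two-finger parallel gripper is mounted at the origin on the work surface. World frame = base frame: x ahead of the robot, y to its left, z up, the work surface at z = 0. Lengths are in m, angles in rad, forces in N, time in s.
With the tool pointing down it reaches from about 0.35 to 0.85 m from the base axis. Payload 8.1 kg.
Tool frame: the origin (TCP) lies on the centre line of the jaws, within the pads' length; the fingertips stand 25 mm ahead of it and the grasp point (between the pads) lies 6 mm ahead of it (env.tcp_to_tips is the distance from the TCP to the fingertips, in m); z points along the fingers, y is the direction in which the jaws open and shut (so a half turn about z gives the same grasp; the last joint's range is limited). The gripper opens to 93 mm and grips with 3 to 60 N. Pads are 15 mm wide; open, the fingers measure 128 mm over their backs; the gripper's body (75 mm by 188 mm) begins 65 mm behind the grasp point.
Start: joints at [-1.265, 0.13, 1.488, -0, 1.523, -0.085], TCP at [0.229, -0.555, 0.244] pointing down, gripper open.
Joint ranges: [-2.96, 2.96], [-0.89, 2.26], [0.02, 2.5], [-1.34, 4.48], [0, 2.73], [-2.66, 2.66]. Speed limits (rad/s): [2.39, 2.39, 2.79, 3.14, 3.14, 3.14].

## Interface

Orientations are given as a unit quaternion [x, y, z, w].
In Python, from station import env gives the robot as it stands.
- The arm moves only by the tool play_rows, never from a script. Its argument "deltas" is a list of rows, each an object with "hand": the finger opening in m, from 0 to 0.093; "xyz": the shift along the world's x, y, z in m, a list of three; "twist": the turn about the world's z in degrees. In form: [{"hand": hand, "xyz": [tx, ty, tz], "twist": twist}, ...]. A call has exactly 5 rows; each row shifts and turns the commanded pose from where the row before left it; what a row does not reach is not made up. A row lasts 1/10 s, in which the tool goes at most 50 mm and 8.59 degrees, less where a joint would pass 70% of its speed; a pose out of reach is approached as far as the arm can. A call is refused whole if a number of a shift passes 0.05 or a number of a turn 8.59, either way. A call with a gripper value outside its range is refused whole. The fingers move at their own pace and stop on an object; the grip force is fixed at half the most. Time passes only in rows, so rows that do not move let the fingers close, or fill a call up. It gives the time, the measured TCP pose, the force and the opening at its end, in the units of the state.
- env.sense(): the state, without advancing time (a new reading comes with each control period).
- env.read_camera(name): name is "scene" or "top" or "wrist"; returns a dict with "color" (384x512x3 uint8, blue, green, red), "depth" (384x512 float32, m along the optical axis (not along the pixel's ray), 0 where there is no reading), "mtx" (3x3 intrinsics, pixels), "origin" and "rotation" of the camera in the world. Camera axes: x right, y up, looking along -z (the intrinsics and any distortion apply to the point x, -y, -z); pixel columns grow to the right and rows downward; lengths in m; the calibration is good to about 2 mm. A picture is of the moment at which its call begins.
- env.close_job(): hands the job in, once; it reports no verdict.
The state is a dict: "clock": time; "joint_pos": joint angles; "dq": joint speeds; "joint_efforts": joint torques, N m; "tool_pos": TCP position; "tcp_rot": TCP orientation; "contact_force": force on the tool from outside, world axes, zero at the start; "ft_torque": the same for the moment, N m; "finger_gap": finger opening in m.
Only numpy, scipy, OpenCV 4.12 (cv2) and the standard library are available. Lean on these libraries where they do the work, as an engineer would, in place of code of your own. Each camera call takes 0.05 s, during which the arm holds its last target.

## Working session

There is one attempt and no reset: what is moved stays moved. The work goes in short steps, Python scripts to look and compute and a tool call to move; the robot and the scene stay as the last step left them, time stands still between calls to the robot, and variables do not carry over. Pictures are saved under pics/ and viewed, and the job is handed in when it is done.

Besides the shell and the picture viewer there is one more tool, called after ">>>" as a command line: name --argument value ..., lists and objects as JSON in quotes. play_rows: Moves the arm, as the interface text tells. Its arguments: {"type":"object","properties":{"deltas":{"type":"array"}},"required":["deltas"]}

```bash
ls; mkdir -p pics; python3 - <<'E'
from station import env
import cv2,numpy as np
s=env.sense(); print(s)
for n in ["scene","top","wrist"]:
    c=env.read_camera(n); cv2.imwrite(f"pics/{n}0.png",c["color"]); np.savez(f"/tmp/{n}0.npz",**c)
    print(n,c["mtx"],c["origin"],c["rotation"],[k for k in c])
E
```

```text
pics
{'clock': 0.0, 'joint_pos': array([-1.26544775e+00,  1.31181971e-01,  1.48927189e+00, -2.73042244e-05,
        1.52298251e+00, -8.53800726e-02]), 'dq': array([ 0.00036943, -0.0011914 ,  0.00046439,  0.00029587,  0.00078941,
        0.00032774]), 'joint_efforts': array([-1.40824945e-03, -5.59855950e+01, -4.91756666e+01,  7.68215465e-02,
        3.56226624e-02, -1.23188861e-04]), 'tool_pos': array([ 0.22838339, -0.55427238,  0.24257903]), 'tcp_rot': array([ 9.80976465e-01,  1.94124512e-01, -1.14738857e-04, -9.14789179e-04]), 'contact_force': array([ 0.06626249, -0.09784147, -0.17879314]), 'ft_torque': array([-0.04804186, -0.03993058, -0.03744234]), 'finger_gap': 0.09325645211558568}
scene [[392.48604191   0.         249.6640944 ]
 [  0.         392.48604191 189.6650071 ]
 [  0.           0.           1.        ]] [0.98927544 0.78494342 0.82647027] [0.12480689 0.39956766 0.87360749 0.2481509 ] ['color', 'depth', 'mtx', 'origin', 'rotation']
top [[456.74362048   0.         263.65924547]
 [  0.         456.74362048 191.6061438 ]
 [  0.           0.           1.        ]] [0.42633418 0.06760367 1.41677578] [ 0.02944664 -0.0297091  -0.70223632  0.71071401] ['color', 'depth', 'mtx', 'origin', 'rotation']
wrist [[318.51574969   0.         257.30179185]
 [  0.         318.51574969 197.81749606]
 [  0.           0.           1.        ]] [ 0.30169049 -0.52493543  0.38292709] [-0.11837515  0.08000659 -0.5510662   0.82213886] ['color', 'depth', 'mtx', 'origin', 'rotation']
```

View pics/scene0.png

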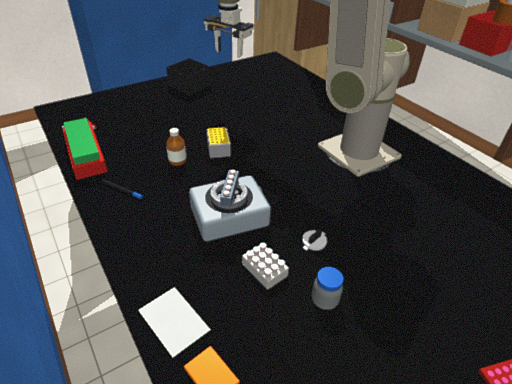

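View pics/top0.png

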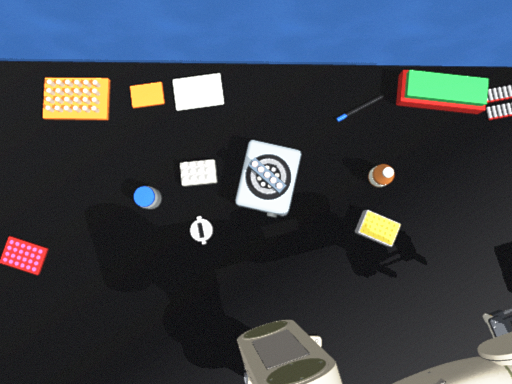

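View pics/wrist0.png

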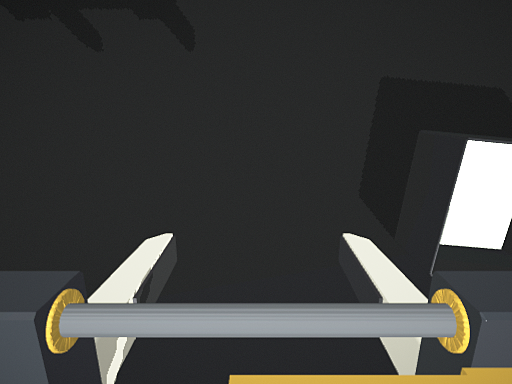

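The views show the centrifuge near top pixel (268,177) with the rack lying diagonally on it, and the cover at (201,230). The bystanders are the stand (198,173), jar (147,196), bottle (381,175) and tip box (378,228). Next I'll measure them.

```bash
cat > h.py <<'E'
import numpy as np,cv2
from scipy.spatial.transform import Rotation as R
def load(f):
    d=np.load(f); return {k:d[k] for k in d}
def ray(c,uv):
    uv=np.atleast_2d(uv).astype(float);K=c["mtx"]
    d=np.stack([(uv[:,0]-K[0,2])/K[0,0],-(uv[:,1]-K[1,2])/K[1,1],-np.ones(len(uv))],1)
    Rm=np.array(c["rotation"]); Rm=R.from_quat(Rm).as_matrix() if Rm.size==4 else Rm
    return d@Rm.T
def onz(c,uv,z):
    d=ray(c,uv);o=np.array(c["origin"]);t=(z-o[2])/d[:,2]
    return o+t[:,None]*d
def cloud(c):
    h,w=c["depth"].shape;u,v=np.meshgrid(np.arange(w),np.arange(h))
    d=ray(c,np.stack([u.ravel(),v.ravel()],1))
    return (np.array(c["origin"])+d*c["depth"].reshape(-1,1)).reshape(h,w,3)
def proj(c,P):
    Rm=R.from_quat(c["rotation"]).as_matrix();p=(np.atleast_2d(P)-c["origin"])@Rm
    K=c["mtx"];return np.stack([K[0,0]*p[:,0]/-p[:,2]+K[0,2],-K[1,1]*p[:,1]/-p[:,2]+K[1,2]],1)
E
python3 - <<'E'
from h import *
c=load("/tmp/top0.npz");P=cloud(c)
for n,(u,v) in dict(rack=(268,173),house=(250,150),cover=(195,235),bench=(180,240),tip=(378,228),bot=(387,172),jar=(144,194),stand=(198,173)).items():
    print(n,P[v,u].round(4))
# housing mask by height 80..90
m=((abs(P[...,2]-.085)<.006)).astype(np.uint8)
m[:, :225]=0;m[:,315:]=0;m[230:]=0
cs,_=cv2.findContours(m,0,2);k=max(cs,key=cv2.contourArea);r=cv2.minAreaRect(k);b=cv2.boxPoints(r)
print("housing",onz(c,b,.085).round(4),onz(c,[r[0]],.085))
x=c["color"][120:290,120:420];cv2.imwrite("pics/crop.png",cv2.resize(x,None,fx=2.66,fy=2.66,interpolation=cv2.INTER_CUBIC))
E
```

```text
rack [0.5856 0.0562 0.1444]
house [0.6608 0.1095 0.0842]
cover [0.4083 0.2762 0.0131]
bench [0.3923 0.3235 0.0032]
tip [ 0.436  -0.2719  0.0608]
bot [ 0.5948 -0.2826  0.1264]
jar [0.5269 0.4178 0.0843]
stand [0.5965 0.2682 0.0366]
housing [[ 5.024e-01  1.538e-01  8.500e-02]
 [ 6.948e-01  1.138e-01  8.500e-02]
 [ 6.614e-01 -4.110e-02  8.500e-02]
 [ 4.697e-01  6.000e-04  8.500e-02]] [[0.58146881 0.05682216 0.085     ]]
```

View pics/crop.png

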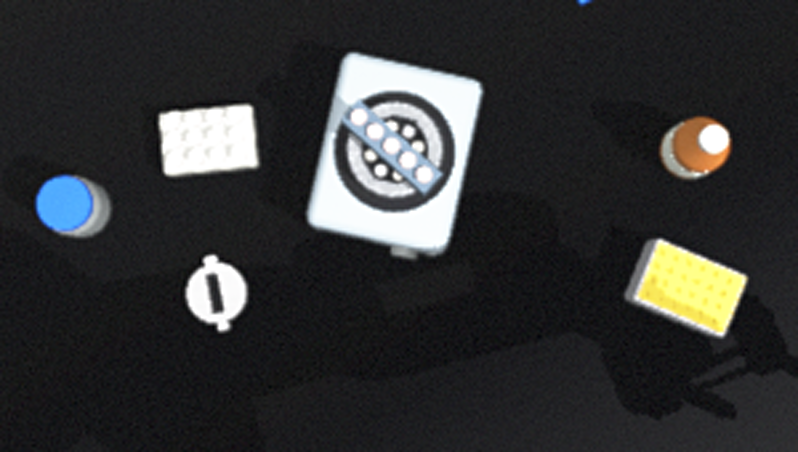

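```bash
python3 - <<'E'
from h import *
w=load("/tmp/wrist0.npz")
print("axis",R.from_quat(w["rotation"]).as_matrix()@[0,0,-1], onz(w,[[256,192],[256,0],[0,100]],0.1))
c=load("/tmp/top0.npz")
# rack: points above z .128 near the rotor
P=cloud(c);m=((P[...,2]>.125)&(abs(P[...,0]-.58)<.1)&(abs(P[...,1]-.057)<.1)).astype(np.uint8)
cs,_=cv2.findContours(m,0,2);k=max(cs,key=cv2.contourArea);r=cv2.minAreaRect(k);b=onz(c,cv2.boxPoints(r),.136)
print("rack",b.round(4),b.mean(0)); e=b-np.roll(b,1,0);print([ (np.linalg.norm(x[:2]),np.degrees(np.arctan2(x[1],x[0]))) for x in e])
# ring dark
g=c["color"].max(2)
m=((g<70)).astype(np.uint8);m[:, :235]=0;m[:,302:]=0;m[:143]=0;m[211:]=0
ys,xs=np.nonzero(m);
q=onz(c,np.stack([xs,ys],1),.09);q=q[np.hypot(q[:,0]-.58,q[:,1]-.057)<.09]
print("dark",q.min(0),q.max(0),(q.min(0)+q.max(0))/2,len(q))
hull=cv2.convexHull((q[:,:2]*1e4).astype(np.float32));print(cv2.minEnclosingCircle(hull),cv2.fitEllipse(hull))
# cover
m=(g>120).astype(np.uint8);m[:, :180]=0;m[:,222:]=0;m[:210]=0;m[252:]=0
cs,_=cv2.findContours(m,0,1);k=max(cs,key=cv2.contourArea);p=onz(c,k[:,0],.007)[:,:2];ce=(p.min(0)+p.max(0))/2
print("cover",ce,cv2.minEnclosingCircle((p*1e3).astype(np.float32)))
M=cv2.moments(m,True);print(onz(c,[[M['m10']/M['m00'],M['m01']/M['m00']]],.007))
E
```

```text
axis [-0.26201814 -0.10646376 -0.95917254] [[ 0.22911514 -0.55310784  0.1       ]
 [ 0.3733467  -0.49407713  0.1       ]
 [ 0.22144948 -0.32115355  0.1       ]]
rack [[0.6091 0.1151 0.136 ]
 [0.6325 0.095  0.136 ]
 [0.554  0.0053 0.136 ]
 [0.5308 0.0254 0.136 ]] [0.58160487 0.06021593 0.136     ]
[(np.float64(0.11906898212137827), np.float64(48.891778056772594)), (np.float64(0.03091138693416331), np.float64(-40.607375843618726)), (np.float64(0.11925013361027313), np.float64(-131.18371329652732)), (np.float64(0.030753214505363228), np.float64(139.05788662499327))]
dark [ 0.51899025 -0.03215055  0.09      ] [0.64565007 0.1463515  0.09      ] [0.58232016 0.05710048 0.09      ] 506
((5796.98291015625, 570.2373046875), 898.7560424804688) ((5820.35888671875, 575.3884887695312), (1255.36767578125, 1864.06591796875), 166.6416015625)
cover [0.42391309 0.25907522] ((423.85748291015625, 262.1581726074219), 43.99245071411133)
[[0.42484676 0.25898827 0.007     ]]
```

>>> play_rows --deltas '[{"hand": 0.093,"xyz": [0.0235,0.041,0],"twist": 1.77},{"hand": 0.093,"xyz": [0.0235,0.041,0],"twist": 1.77},{"hand": 0.093,"xyz": [0.0235,0.041,0],"twist": 1.77},{"hand": 0.093,"xyz": [0.0235,0.041,0],"twist": 1.77},{"hand": 0.093,"xyz": [0.0235,0.041,0],"twist": 1.77}]'

```text
clock: 0.65
tool_pos: [0.3465, -0.348, 0.2433]
tcp_rot: [0.963, 0.27, -0.0, -0.0]
contact_force: [0.6, -0.2, 0.5]
finger_gap: 0.0931
```

>>> play_rows --deltas '[{"hand": 0.093,"xyz": [0.0235,0.041,0],"twist": 1.77},{"hand": 0.093,"xyz": [0.0235,0.041,0],"twist": 1.77},{"hand": 0.093,"xyz": [0.0235,0.041,0],"twist": 1.77},{"hand": 0.093,"xyz": [0.0235,0.041,0],"twist": 1.77},{"hand": 0.093,"xyz": [0.0235,0.041,0],"twist": 1.77}]'

```text
clock: 1.15
tool_pos: [0.464, -0.1429, 0.2436]
tcp_rot: [0.939, 0.343, 0.0, 0.0]
contact_force: [0.1, -1.5, 0.4]
finger_gap: 0.0925
```

>>> play_rows --deltas '[{"hand": 0.093,"xyz": [0.0235,0.041,0],"twist": 1.77},{"hand": 0.093,"xyz": [0.0235,0.041,0],"twist": 1.77},{"hand": 0.093,"xyz": [0.0235,0.041,0],"twist": 1.77},{"hand": 0.093,"xyz": [0.0235,0.041,0],"twist": 1.77},{"hand": 0.093,"xyz": [0,0,0],"twist": 0}]'

```text
clock: 1.65
tool_pos: [0.5588, 0.0242, 0.2428]
tcp_rot: [0.915, 0.403, 0.0, -0.001]
contact_force: [-0.7, 0.1, 0.3]
finger_gap: 0.0929
```

```bash
cat > look.py <<'E'
import sys,time
from station import env
from h import *
n=sys.argv[1]
s=env.sense();yaw=np.degrees(R.from_quat(s["tcp_rot"]).as_matrix()[:2,0]@[1,1j])if 0 else None
X=R.from_quat(s["tcp_rot"]).as_matrix()[:,0]
print("t",s["clock"],"tcp",s["tool_pos"].round(4),"yaw",np.degrees(np.arctan2(X[1],X[0])).round(2),"F",np.round(s["contact_force"],1),"T",np.round(s["ft_torque"],2),"gap",s["finger_gap"])
for cam in sys.argv[2:]:
    c=env.read_camera(cam);cv2.imwrite(f"pics/{n}_{cam}.png",c["color"]);np.savez(f"/tmp/{n}_{cam}.npz",**c)
E
python3 look.py a wrist
```

```text
t 1.65 tcp [0.5588 0.0242 0.2428] yaw 47.52 F [-0.7  0.1  0.3] T [-0.04 -0.07 -0.07] gap 0.09290230342700301
```

View pics/a_wrist.png

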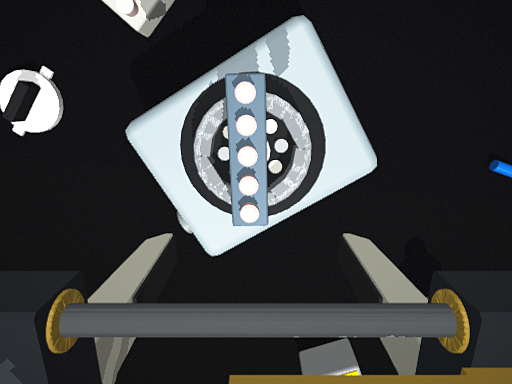

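The wrist view shows the rack as a blue-grey strip with caps from (245,92) to (249,213), the rim ring centred near (253,145), and the cover at the left edge.

```bash
python3 - <<'E'
from h import *
c=load("/tmp/a_wrist.npz");P=cloud(c)
p=onz(c,[[245,92],[246,125],[247,155.5],[248.5,185.5],[249.5,213]],.144);print("caps",p.round(4)); d=p[0]-p[4];print(p.mean(0),np.degrees(np.arctan2(d[1],d[0])))
m=((P[...,2]>.125)&(P[...,2]<.15)&(abs(P[...,0]-.58)<.1)&(abs(P[...,1]-.057)<.1)).astype(np.uint8)
ys,xs=np.nonzero(m);q=P[ys,xs,:2];r=cv2.minAreaRect((q*1e3).astype(np.float32));print("rackrect",r)
for zlo,zhi,n in[(.103,.109,"rim"),(.082,.088,"deck"),(.0,.006,'b')][:2]:
    m=(P[...,2]>zlo)&(P[...,2]<zhi)&(abs(P[...,0]-.58)<.13)&(abs(P[...,1]-.057)<.13)
    q=P[m][:,:2];print(n,len(q))
    if n=="deck":
        r=cv2.minAreaRect((q*1e3).astype(np.float32));print(r)
    else:
        rr=None
        from scipy.optimize import least_squares
        h=cv2.convexHull((q*1e3).astype(np.float32))[:,0]
        print(cv2.minEnclosingCircle(h)); 
        f=least_squares(lambda v:np.hypot(h[:,0]-v[0],h[:,1]-v[1])-v[2],[580,57,51],loss='soft_l1');print(f.x)
x=cv2.resize(c["color"][50:250,150:350],None,fx=3,fy=3,interpolation=cv2.INTER_CUBIC);cv2.imwrite("pics/a_crop.png",x)
E
```

```text
caps [[0.6113 0.0939 0.144 ]
 [0.5962 0.0766 0.144 ]
 [0.5814 0.0597 0.144 ]
 [0.5663 0.0419 0.144 ]
 [0.5516 0.0249 0.144 ]]
[0.58136376 0.05941365 0.144     ] 49.073378844084246
rackrect ((581.12158203125, 59.181026458740234), (120.34172821044922, 29.97260856628418), 48.99889373779297)
rim 3905
((581.5906982421875, 55.212860107421875), 51.6639404296875)
[581.94279935  55.34831536  51.13382956]
deck 20732
((582.227783203125, 55.760990142822266), (151.5066375732422, 191.6550750732422), 77.97957611083984)
```

View pics/a_crop.png

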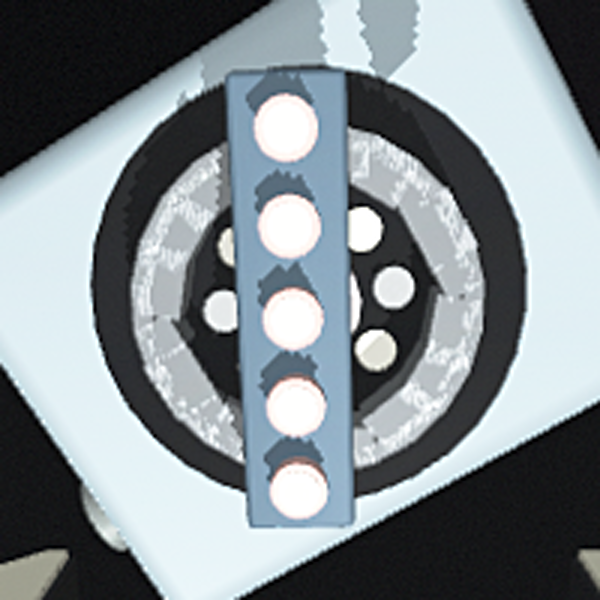

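>>> play_rows --deltas '[{"hand": 0.093,"xyz": [0.0112,0.0175,0],"twist": 0.75},{"hand": 0.093,"xyz": [0.0112,0.0175,-0.01],"twist": 0.75},{"hand": 0.093,"xyz": [0,0,-0.025],"twist": 0},{"hand": 0.093,"xyz": [0,0,-0.02],"twist": 0},{"hand": 0.093,"xyz": [0,0,0],"twist": 0}]'

```text
clock: 2.2
tool_pos: [0.5774, 0.0531, 0.1849]
tcp_rot: [0.911, 0.412, -0.003, -0.001]
contact_force: [-0.5, -0.7, 0.3]
finger_gap: 0.093
```

```bash
python3 look.py b wrist
```

```text
t 2.2 tcp [0.5774 0.0531 0.1849] yaw 48.6 F [-0.5 -0.7  0.3] T [-0.01  0.04 -0.05] gap 0.09296448196854601
```

View pics/b_wrist.png

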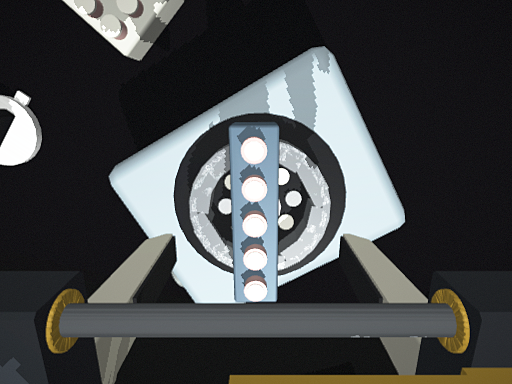

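```bash
cat > meas.py <<'E'
import sys
from h import *
from scipy.optimize import least_squares
c=load(sys.argv[1]);P=cloud(c)
near=(abs(P[...,0]-.58)<.13)&(abs(P[...,1]-.057)<.13)
q=P[(P[...,2]>.125)&(P[...,2]<.15)&near][:,:2]
if len(q): print("rackrect",cv2.minAreaRect((q*1e3).astype(np.float32)))
m=(P[...,2]>.103)&(P[...,2]<.109)&near
q=P[m][:,:2]
h=cv2.convexHull((q*1e3).astype(np.float32))[:,0]
f=least_squares(lambda v:np.hypot(h[:,0]-v[0],h[:,1]-v[1])-v[2],[580,57,51],loss='soft_l1');print("rim",f.x,P[m][:,2].mean())
q=P[(P[...,2]>.082)&(P[...,2]<.088)&near][:,:2]
print("deck",cv2.minAreaRect((q*1e3).astype(np.float32)))
E
python3 meas.py /tmp/b_wrist.npz;python3 meas.py /tmp/top0.npz; python3 look.py b
```

```text
rackrect ((581.0791625976562, 59.294254302978516), (120.2619400024414, 30.0987606048584), 48.90331268310547)
rim [581.87100197  55.30002843  51.33535869] 0.10507832217233684
deck ((582.3621215820312, 55.88850784301758), (151.6046600341797, 191.3382110595703), 77.92171478271484)
rackrect ((581.9347534179688, 59.881561279296875), (118.81117248535156, 30.83987045288086), 48.83696365356445)
rim [583.06779739  56.59494236  50.79576484] 0.10616367588256352
deck ((582.7085571289062, 56.70552062988281), (155.12939453125, 195.5641632080078), 77.99433898925781)
t 2.25 tcp [0.5784 0.0532 0.187 ] yaw 48.6 F [-0.2  0.3  0.4] T [ 0.02 -0.06 -0.05] gap 0.0931609859093544
```

>>> play_rows --deltas '[{"hand": 0.093,"xyz": [0.003,0.006,-0.01],"twist": 0.3},{"hand": 0.093,"xyz": [0,0,-0.02],"twist": 0},{"hand": 0.093,"xyz": [0,0,-0.015],"twist": 0},{"hand": 0.093,"xyz": [0,0,-0.006],"twist": 0},{"hand": 0.093,"xyz": [0,0,0],"twist": 0}]'

```text
clock: 2.75
tool_pos: [0.5823, 0.0602, 0.1366]
tcp_rot: [0.91, 0.414, -0.001, -0.0]
contact_force: [0.7, -0.4, -0.1]
finger_gap: 0.0928
```

```bash
python3 look.py c wrist;python3 look.py c
```

```text
t 2.75 tcp [0.5823 0.0602 0.1366] yaw 48.97 F [ 0.7 -0.4 -0.1] T [-0.04 -0.08  0.05] gap 0.09279324459128188
t 2.8 tcp [0.5829 0.0602 0.1376] yaw 48.97 F [0.3 0.2 0.2] T [-0.08 -0.04  0.01] gap 0.09300300328814295
```

View pics/c_wrist.png

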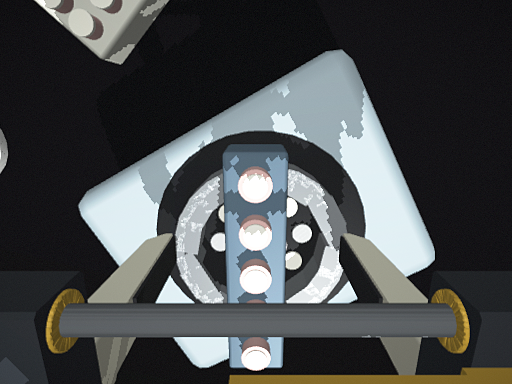

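The jaws straddle the rack, which sits at columns 223-287 with the fingers either side. I'll close on it.

>>> play_rows --deltas '[{"hand": 0.06,"xyz": [0,0,-0.001],"twist": 0},{"hand": 0.045,"xyz": [0,0,0],"twist": 0},{"hand": 0.035,"xyz": [0,0,0],"twist": 0},{"hand": 0.02,"xyz": [0,0,0],"twist": 0},{"hand": 0.01,"xyz": [0,0,0],"twist": 0}]'

```text
clock: 3.3
tool_pos: [0.5831, 0.0602, 0.1369]
tcp_rot: [0.91, 0.414, 0.0, 0.0]
contact_force: [-0.4, 0.5, -1.0]
finger_gap: 0.0576
```

>>> play_rows --deltas '[{"hand": 0.01,"xyz": [0,0,0],"twist": 0},{"hand": 0.01,"xyz": [0,0,0],"twist": 0},{"hand": 0.01,"xyz": [0,0,0],"twist": 0},{"hand": 0.01,"xyz": [0,0,0.005],"twist": 0},{"hand": 0.01,"xyz": [0,0,0.01],"twist": 0}]'

```text
clock: 3.8
tool_pos: [0.5822, 0.0602, 0.1511]
tcp_rot: [0.91, 0.414, -0.001, -0.0]
contact_force: [-0.0, -0.1, -0.5]
finger_gap: 0.0297
```

```bash
python3 look.py d wrist
```

```text
t 3.8 tcp [0.5822 0.0602 0.1511] yaw 48.97 F [-0.  -0.1 -0.5] T [-0.05 -0.   -0.03] gap 0.029708893690684014
```

View pics/d_wrist.png

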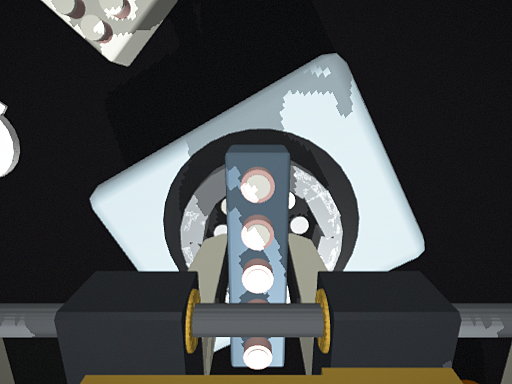

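The rack is held (gap 29.7 mm) and is 14 mm clear of the rim. I'll carry it to (0.39, -0.10).

>>> play_rows --deltas '[{"hand": 0.01,"xyz": [0,0,0.02],"twist": 0},{"hand": 0.01,"xyz": [0,0,0.025],"twist": 0},{"hand": 0.01,"xyz": [-0.012,-0.01,0.01],"twist": 0},{"hand": 0.01,"xyz": [-0.024,-0.02,0],"twist": 0},{"hand": 0.01,"xyz": [-0.024,-0.02,0],"twist": 0}]'

```text
clock: 4.35
tool_pos: [0.523, 0.0099, 0.208]
tcp_rot: [0.91, 0.415, 0.001, 0.001]
contact_force: [-0.1, -1.0, -0.0]
finger_gap: 0.0298
```

>>> play_rows --deltas '[{"hand": 0.01,"xyz": [-0.024,-0.02,0],"twist": 0},{"hand": 0.01,"xyz": [-0.024,-0.02,0],"twist": 0},{"hand": 0.01,"xyz": [-0.024,-0.02,0],"twist": 0},{"hand": 0.01,"xyz": [-0.024,-0.02,0],"twist": 0},{"hand": 0.01,"xyz": [-0.024,-0.02,0],"twist": 0}]'

```text
clock: 4.85
tool_pos: [0.4023, -0.0904, 0.2074]
tcp_rot: [0.91, 0.415, 0.001, 0.001]
contact_force: [-1.1, 0.3, -0.4]
finger_gap: 0.0299
```

>>> play_rows --deltas '[{"hand": 0.01,"xyz": [-0.012,-0.01,0],"twist": 0},{"hand": 0.01,"xyz": [0,0,-0.02],"twist": 0},{"hand": 0.01,"xyz": [0,0,-0.04],"twist": 0},{"hand": 0.01,"xyz": [0,0,-0.03],"twist": 0},{"hand": 0.01,"xyz": [0,0,0],"twist": 0}]'

```text
clock: 5.35
tool_pos: [0.3881, -0.0987, 0.1131]
tcp_rot: [0.91, 0.414, -0.002, -0.002]
contact_force: [-1.2, 0.7, -1.0]
finger_gap: 0.0295
```

```bash
python3 look.py e wrist top; python3 look.py e
```

```text
t 5.35 tcp [ 0.3881 -0.0987  0.1131] yaw 48.96 F [-1.2  0.7 -1. ] T [0.03 0.04 0.02] gap 0.029493472642728145
t 5.45 tcp [ 0.3911 -0.0998  0.1175] yaw 48.97 F [-0.8  0.1 -0.2] T [-0.04  0.01  0.04] gap 0.029730145322366387
```

View pics/e_top.png

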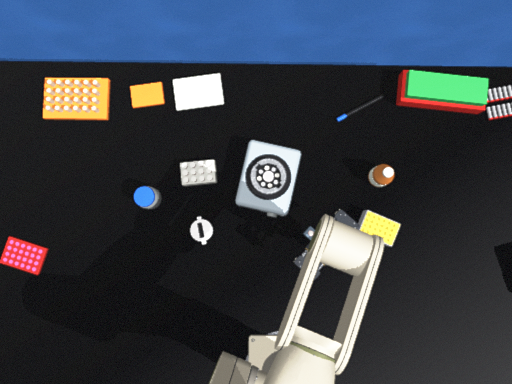

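View pics/e_wrist.png

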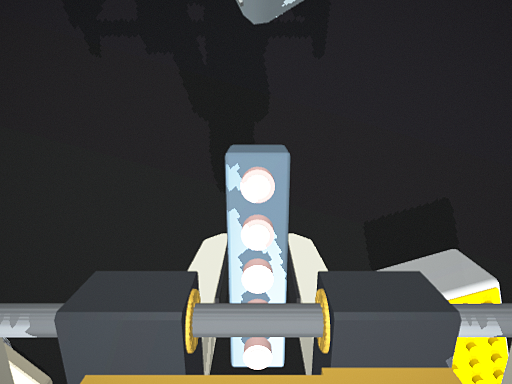

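The patch is free: the view shows bare bench around the rack, with the tip box well to the side. I'll lower it gently.

>>> play_rows --deltas '[{"hand": 0.01,"xyz": [0,0,-0.025],"twist": 0},{"hand": 0.01,"xyz": [0,0,-0.025],"twist": 0},{"hand": 0.01,"xyz": [0,0,-0.018],"twist": 0},{"hand": 0.01,"xyz": [0,0,-0.01],"twist": 0},{"hand": 0.01,"xyz": [0,0,0],"twist": 0}]'

```text
clock: 5.95
tool_pos: [0.3914, -0.0999, 0.0392]
tcp_rot: [0.91, 0.415, 0.0, 0.0]
contact_force: [0.0, -0.5, -0.4]
finger_gap: 0.03
```

>>> play_rows --deltas '[{"hand": 0.01,"xyz": [0,0,-0.001],"twist": 0},{"hand": 0.01,"xyz": [0,0,-0.001],"twist": 0},{"hand": 0.01,"xyz": [0,0,-0.001],"twist": 0},{"hand": 0.01,"xyz": [0,0,-0.001],"twist": 0},{"hand": 0.01,"xyz": [0,0,0],"twist": 0}]'

```text
clock: 6.45
tool_pos: [0.391, -0.0998, 0.0348]
tcp_rot: [0.91, 0.414, 0.0, 0.0]
contact_force: [0.5, 0.5, -0.3]
finger_gap: 0.0298
```

```bash
python3 look.py f scene; python3 look.py f
```

```text
t 6.45 tcp [ 0.391  -0.0998  0.0348] yaw 48.97 F [ 0.5  0.5 -0.3] T [-0.02 -0.04  0.  ] gap 0.029828273644540087
t 6.5 tcp [ 0.391  -0.0998  0.0347] yaw 48.97 F [-0.2 -0.5 -1.7] T [-0.03 -0.07 -0.  ] gap 0.029609121453125314
```

>>> play_rows --deltas '[{"hand": 0.01,"xyz": [0,0,-0.001],"twist": 0},{"hand": 0.01,"xyz": [0,0,-0.001],"twist": 0},{"hand": 0.01,"xyz": [0,0,-0.001],"twist": 0},{"hand": 0.01,"xyz": [0,0,0],"twist": 0},{"hand": 0.01,"xyz": [0,0,0],"twist": 0}]'

```text
clock: 7.0
tool_pos: [0.391, -0.0998, 0.0317]
tcp_rot: [0.91, 0.414, -0.0, -0.0]
contact_force: [-0.6, 0.7, 1.1]
finger_gap: 0.0302
```

>>> play_rows --deltas '[{"hand": 0.01,"xyz": [0,0,-0.0005],"twist": 0},{"hand": 0.01,"xyz": [0,0,-0.0005],"twist": 0},{"hand": 0.01,"xyz": [0,0,-0.0003],"twist": 0},{"hand": 0.01,"xyz": [0,0,0],"twist": 0},{"hand": 0.01,"xyz": [0,0,0],"twist": 0}]'

```text
clock: 7.5
tool_pos: [0.391, -0.0998, 0.0316]
tcp_rot: [0.91, 0.415, -0.0, -0.0]
contact_force: [-9.3, 3.8, 21.2]
finger_gap: 0.0297
```

```bash
python3 look.py f
```

```text
t 7.5 tcp [ 0.391  -0.0998  0.0316] yaw 48.98 F [-9.3  3.8 21.2] T [ 0.58  1.61 -0.01] gap 0.029745300214310304
```

>>> play_rows --deltas '[{"hand": 0.01,"xyz": [0,0,0.0004],"twist": 0},{"hand": 0.01,"xyz": [0,0,0.0004],"twist": 0},{"hand": 0.01,"xyz": [0,0,0.0002],"twist": 0},{"hand": 0.01,"xyz": [0,0,0],"twist": 0},{"hand": 0.01,"xyz": [0,0,0],"twist": 0}]'

```text
clock: 8.0
tool_pos: [0.391, -0.0998, 0.0317]
tcp_rot: [0.91, 0.414, -0.0, -0.0]
contact_force: [-3.3, 1.8, 6.8]
finger_gap: 0.0296
```

>>> play_rows --deltas '[{"hand": 0.01,"xyz": [0,0,0.0004],"twist": 0},{"hand": 0.032,"xyz": [0,0,0],"twist": 0},{"hand": 0.036,"xyz": [0,0,0],"twist": 0},{"hand": 0.06,"xyz": [0,0,0],"twist": 0},{"hand": 0.08,"xyz": [0,0,0],"twist": 0}]'

```text
clock: 8.5
tool_pos: [0.391, -0.0998, 0.0317]
tcp_rot: [0.91, 0.414, -0.0, -0.0]
contact_force: [1.3, -0.2, -0.9]
finger_gap: 0.0478
```

>>> play_rows --deltas '[{"hand": 0.08,"xyz": [0,0,0],"twist": 0},{"hand": 0.08,"xyz": [0,0,0],"twist": 0},{"hand": 0.08,"xyz": [0,0,0.01],"twist": 0},{"hand": 0.08,"xyz": [0,0,0.03],"twist": 0},{"hand": 0.08,"xyz": [0,0,0.04],"twist": 0}]'

```text
clock: 9.0
tool_pos: [0.3893, -0.0991, 0.1115]
tcp_rot: [0.91, 0.414, -0.001, -0.001]
contact_force: [1.1, 0.4, 0.3]
finger_gap: 0.0797
```

>>> play_rows --deltas '[{"hand": 0.08,"xyz": [0,0,0.04],"twist": 0},{"hand": 0.08,"xyz": [0,0,0.04],"twist": 0},{"hand": 0.08,"xyz": [0,0,0.03],"twist": -3},{"hand": 0.08,"xyz": [0,0.02,0],"twist": -6},{"hand": 0.08,"xyz": [0,0.035,0],"twist": -6}]'

```text
clock: 9.5
tool_pos: [0.3918, -0.0455, 0.2242]
tcp_rot: [0.957, 0.289, 0.002, 0.001]
contact_force: [-0.2, 0.3, -0.2]
finger_gap: 0.0801
```

>>> play_rows --deltas '[{"hand": 0.08,"xyz": [0.004,0.035,0],"twist": -5},{"hand": 0.08,"xyz": [0.004,0.035,0],"twist": -5},{"hand": 0.08,"xyz": [0.004,0.035,0],"twist": -5},{"hand": 0.08,"xyz": [0.004,0.035,0],"twist": -4},{"hand": 0.08,"xyz": [0.004,0.035,0],"twist": -4}]'

```text
clock: 10.0
tool_pos: [0.4109, 0.1318, 0.2227]
tcp_rot: [0.996, 0.094, 0.001, -0.0]
contact_force: [0.7, -0.3, -0.5]
finger_gap: 0.0799
```

>>> play_rows --deltas '[{"hand": 0.08,"xyz": [0.004,0.035,0],"twist": 0},{"hand": 0.08,"xyz": [0.004,0.035,0],"twist": 0},{"hand": 0.08,"xyz": [0.004,0.03,0],"twist": 0},{"hand": 0.08,"xyz": [0,0.015,0],"twist": 0},{"hand": 0.08,"xyz": [0,0,0],"twist": 0}]'

```text
clock: 10.5
tool_pos: [0.4226, 0.2465, 0.2221]
tcp_rot: [0.995, 0.097, -0.0, -0.0]
contact_force: [0.1, -0.4, 1.0]
finger_gap: 0.08
```

```bash
python3 look.py g wrist scene top; python3 look.py g
```

```text
t 10.5 tcp [0.4226 0.2465 0.2221] yaw 11.11 F [ 0.1 -0.4  1. ] T [-0.    0.01 -0.01] gap 0.07996465784628708
t 10.65 tcp [0.4229 0.2443 0.2219] yaw 10.95 F [ 0.3 -0.3  0.7] T [-0.01  0.03  0.01] gap 0.0801805163230585
```

View pics/g_wrist.png

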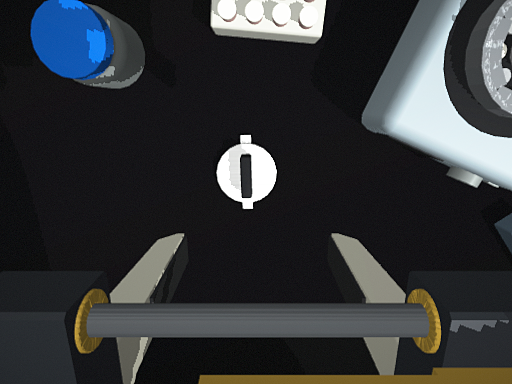

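View pics/g_scene.png

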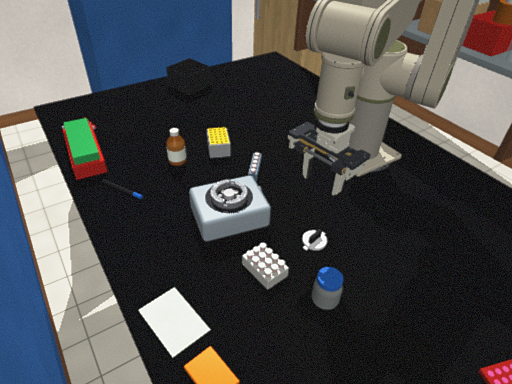

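The rack stands upright beside the centrifuge (scene view, near (256,165)). The cover is centred at wrist pixel (247,172) with its rib near-vertical. I'll measure it.

```bash
python3 - <<'E'
from h import *
c=load("/tmp/g_wrist.npz");P=cloud(c)
near=(np.hypot(P[...,0]-.424,P[...,1]-.26)<.05)
q=P[(P[...,2]>.026)&(P[...,2]<.034)&near];r=cv2.minAreaRect((q[:,:2]*1e3).astype(np.float32));print("rib",r,q[:,2].mean(),len(q))
g=c["color"].max(2);m=((g>150)&near).astype(np.uint8)
def back(z):
    ys,xs=np.nonzero(m);return onz(c,np.stack([xs,ys],1),z)[:,:2]*1e3
a=back(.004);ce=np.array([424,260.])
d=a.mean(0);print("mean",d)
h=cv2.convexHull(a.astype(np.float32));r=cv2.minAreaRect(h);print("all z.004",r)
a9=back(.009);
# ears: pts beyond r 36
for it in range(3):
    e=a[np.hypot(*(a-ce).T)>36.5];  
    X,_=np.float32(e),0
    k=(e-ce)@np.array([1,.2])>0
    p1,p2=e[k].mean(0),e[~k].mean(0);ce=(p1+p2)/2;print(p1,p2,ce,np.degrees(np.arctan2(*(p1-p2)[::-1])),k.sum(),(~k).sum())
E
```

```text
rib ((424.37799072265625, 259.0828552246094), (45.12710189819336, 11.783912658691406), 10.884729385375977) 0.02978288005575169 469
mean [381.99102266 281.58651193]
all z.004 ((292.000244140625, 340.87469482421875), (116.46307373046875, 381.9696960449219), 66.80674743652344)
[462.5071745  267.59680899] [213.14141021 368.48022981] [337.82429236 318.0385194 ] -22.02628784102449 66 616
[424.50582855 258.96352998] [178.15640046 388.04520732] [301.33111451 323.50436865] -27.653548905765472 2451 494
[424.19629304 259.21754523] [169.13189239 391.01426619] [296.66409271 325.11590571] -27.32627549019506 2457 458
```

>>> play_rows --deltas '[{"hand": 0.06,"xyz": [0.0014,0.0148,-0.02],"twist": 0},{"hand": 0.06,"xyz": [0,0,-0.04],"twist": 0},{"hand": 0.06,"xyz": [0,0,-0.04],"twist": 0},{"hand": 0.06,"xyz": [0,0,-0.03],"twist": 0},{"hand": 0.06,"xyz": [0,0,0],"twist": 0}]'

```text
clock: 11.15
tool_pos: [0.4211, 0.2571, 0.0872]
tcp_rot: [0.995, 0.095, -0.004, 0.002]
contact_force: [-0.5, -0.4, 0.0]
finger_gap: 0.0601
```

```bash
python3 look.py i wrist; python3 look.py i;python3 - <<'E'
from h import *
c=load("/tmp/i_wrist.npz");P=cloud(c)
near=(np.hypot(P[...,0]-.424,P[...,1]-.26)<.05)
q=P[(P[...,2]>.026)&(P[...,2]<.034)&near];r=cv2.minAreaRect((q[:,:2]*1e3).astype(np.float32));print("rib",r,q[:,2].mean(),len(q))
E
```

```text
t 11.15 tcp [0.4211 0.2571 0.0872] yaw 10.88 F [-0.5 -0.4  0. ] T [ 0.02  0.07 -0.01] gap 0.060069403258521656
t 11.2 tcp [0.4229 0.2581 0.0901] yaw 10.89 F [ 0.1 -0.4  0.9] T [ 0.05 -0.02  0.01] gap 0.05997249891980609
rib ((424.1698303222656, 258.9091796875), (45.609371185302734, 11.981179237365723), 12.394498825073242) 0.029817321576491407 1163
```

View pics/i_wrist.png

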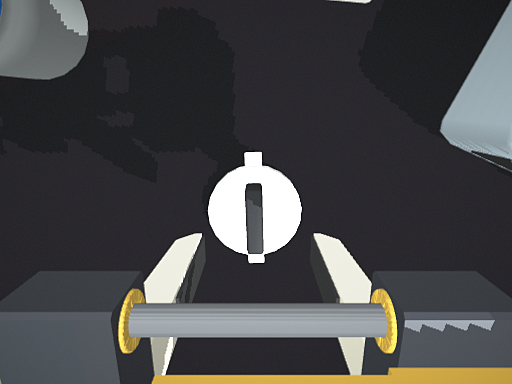

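>>> play_rows --deltas '[{"hand": 0.06,"xyz": [0.001,0.0008,-0.015],"twist": 1.2},{"hand": 0.06,"xyz": [0,0,-0.02],"twist": 0},{"hand": 0.06,"xyz": [0,0,-0.012],"twist": 0},{"hand": 0.06,"xyz": [0,0,-0.005],"twist": 0},{"hand": 0.06,"xyz": [0,0,0],"twist": 0}]'

```text
clock: 11.7
tool_pos: [0.4257, 0.2607, 0.0402]
tcp_rot: [0.994, 0.106, 0.0, -0.0]
contact_force: [-0.1, -0.3, 0.5]
finger_gap: 0.0599
```

```bash
python3 look.py j wrist; python3 look.py j;python3 - <<'E'
from h import *
c=load("/tmp/j_wrist.npz");P=cloud(c)
near=(np.hypot(P[...,0]-.424,P[...,1]-.26)<.05)
q=P[(P[...,2]>.026)&(P[...,2]<.034)&near];r=cv2.minAreaRect((q[:,:2]*1e3).astype(np.float32));print("rib",r,q[:,2].mean(),len(q))
E
```

```text
t 11.7 tcp [0.4257 0.2607 0.0402] yaw 12.15 F [-0.1 -0.3  0.5] T [-0.03  0.03 -0.01] gap 0.05992732746604338
t 11.75 tcp [0.4259 0.2609 0.0406] yaw 12.16 F [ 0.1  0.8 -0.1] T [-0.01  0.04  0.  ] gap 0.06019353439140807
rib ((425.1005859375, 256.93359375), (45.972618103027344, 85.10777282714844), 27.54971694946289) 0.029885624144603568 2335
```

View pics/j_wrist.png

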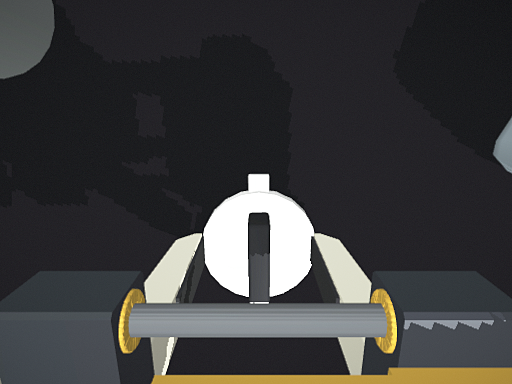

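>>> play_rows --deltas '[{"hand": 0.06,"xyz": [-0.0015,-0.0015,-0.003],"twist": 0},{"hand": 0.03,"xyz": [0,0,0],"twist": 0},{"hand": 0.02,"xyz": [0,0,0],"twist": 0},{"hand": 0.005,"xyz": [0,0,0],"twist": 0},{"hand": 0,"xyz": [0,0,0],"twist": 0}]'

```text
clock: 12.25
tool_pos: [0.4239, 0.2594, 0.0369]
tcp_rot: [0.994, 0.106, 0.0, -0.0]
contact_force: [0.1, -0.7, 0.9]
finger_gap: 0.0328
```

>>> play_rows --deltas '[{"hand": 0,"xyz": [0,0,0],"twist": 0},{"hand": 0,"xyz": [0,0,0],"twist": 0},{"hand": 0,"xyz": [0,0,0],"twist": 0},{"hand": 0,"xyz": [0,0,0],"twist": 0},{"hand": 0,"xyz": [0,0,0],"twist": 0}]'

```text
clock: 12.75
tool_pos: [0.4239, 0.2594, 0.0368]
tcp_rot: [0.994, 0.106, 0.0, -0.0]
contact_force: [0.1, 0.8, -0.3]
finger_gap: 0.0119
```

```bash
python3 look.py k
```

```text
t 12.75 tcp [0.4239 0.2594 0.0368] yaw 12.17 F [ 0.1  0.8 -0.3] T [0.05 0.04 0.02] gap 0.01188119090503521
```

>>> play_rows --deltas '[{"hand": 0,"xyz": [0,0,0.01],"twist": 0},{"hand": 0,"xyz": [0,0,0.03],"twist": 0},{"hand": 0,"xyz": [0,0,0.04],"twist": 0},{"hand": 0,"xyz": [0,0,0.04],"twist": 0},{"hand": 0,"xyz": [0,0,0.04],"twist": 0}]'

```text
clock: 13.25
tool_pos: [0.4235, 0.2591, 0.1988]
tcp_rot: [0.994, 0.106, -0.0, 0.0]
contact_force: [1.1, -0.1, -0.9]
finger_gap: 0.0117
```

>>> play_rows --deltas '[{"hand": 0,"xyz": [0.0158,-0.0204,0],"twist": 3.58},{"hand": 0,"xyz": [0.0158,-0.0204,0],"twist": 3.58},{"hand": 0,"xyz": [0.0158,-0.0204,0],"twist": 3.58},{"hand": 0,"xyz": [0.0158,-0.0204,0],"twist": 3.58},{"hand": 0,"xyz": [0.0158,-0.0204,0],"twist": 3.58}]'

```text
clock: 13.75
tool_pos: [0.5033, 0.1564, 0.1974]
tcp_rot: [0.965, 0.261, 0.0, 0.0]
contact_force: [0.5, -1.1, -0.6]
finger_gap: 0.0117
```

>>> play_rows --deltas '[{"hand": 0,"xyz": [0.0158,-0.0204,0],"twist": 3.58},{"hand": 0,"xyz": [0.0158,-0.0204,0],"twist": 3.58},{"hand": 0,"xyz": [0.0158,-0.0204,0],"twist": 3.58},{"hand": 0,"xyz": [0.0158,-0.0204,0],"twist": 3.58},{"hand": 0,"xyz": [0.0158,-0.0204,0],"twist": 3.58}]'

```text
clock: 14.25
tool_pos: [0.5823, 0.0544, 0.1973]
tcp_rot: [0.913, 0.408, 0.0, -0.0]
contact_force: [-0.0, 0.8, -1.3]
finger_gap: 0.012
```

>>> play_rows --deltas '[{"hand": 0,"xyz": [0,0,0],"twist": 0},{"hand": 0,"xyz": [0,0,0],"twist": 0},{"hand": 0,"xyz": [0,0,0],"twist": 0},{"hand": 0,"xyz": [0,0,-0.01],"twist": 0},{"hand": 0,"xyz": [0,0,0],"twist": 0}]'

```text
clock: 14.75
tool_pos: [0.5806, 0.0561, 0.185]
tcp_rot: [0.914, 0.407, -0.001, -0.001]
contact_force: [0.0, -0.2, -1.9]
finger_gap: 0.0113
```

```bash
python3 look.py l wrist top; python3 look.py l;python3 meas.py /tmp/l_wrist.npz
```

```text
t 14.75 tcp [0.5806 0.0561 0.185 ] yaw 48.01 F [ 0.  -0.2 -1.9] T [-0.  0.  0.] gap 0.011258377590478133
t 14.85 tcp [0.5811 0.0558 0.186 ] yaw 48.0 F [-0.2  0.6 -1. ] T [-0.   -0.02 -0.04] gap 0.011664980142028195
rackrect ((598.24755859375, 78.0665283203125), (28.690412521362305, 60.78849792480469), 51.82250213623047)
rim [581.83088577  55.36539437  51.28079703] 0.10510547323203591
deck ((582.3469848632812, 55.63469314575195), (151.494873046875, 191.25486755371094), 78.24113464355469)
```

View pics/l_wrist.png

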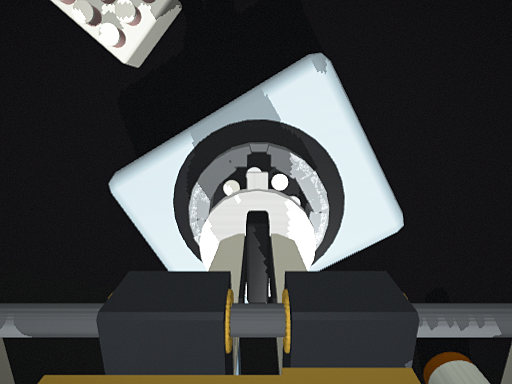

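The held cover's ear points at pixel (257,180), lined up with the dark entry gap at about (258,158). I'll measure the cover, rim and gap offsets in this same camera.

```bash
python3 - <<'E'
from h import *
from scipy.optimize import least_squares
c=load("/tmp/l_wrist.npz");P=cloud(c)
cx=np.array([.5818,.0555])
D=P[...,:2]-cx;r=np.hypot(D[...,0],D[...,1])
m=(P[...,2]>.150)&(P[...,2]<.164)&(r<.06)
m[:150]=0;m[245:]=0
q=P[m];print(len(q),np.percentile(q[:,2],[5,50,95]))
# disc edge: per-column topmost px with z>.153
e=[]
for u in range(200,316):
    col=np.nonzero(m[:,u]&(P[:,u,2]>.1555))[0]
    if len(col) and not 243<u<272: e.append(P[col[0],u])
e=np.array(e);print(len(e))
f=least_squares(lambda v:np.hypot(e[:,0]-v[0],e[:,1]-v[1])-.034,[.58,.055],loss='soft_l1',f_scale=.001);print("cover centre",f.x,np.sqrt((f.fun**2).mean()))
# ear
k=(P[...,2]>.145)&(P[...,2]<.1555)&(np.hypot(P[...,0]-f.x[0],P[...,1]-f.x[1])>.0345)&(r<.06);k[:150]=0;k[230:]=0
q=P[k];print("ear",len(q),q.mean(0),np.degrees(np.arctan2(*(q.mean(0)[:2]-f.x)[::-1])),np.hypot(*(q[:,:2]-f.x).T).max())
# gap: near angle 48deg, r 38..45 , points w/ z<.1
A=np.degrees(np.arctan2(D[...,1],D[...,0]))
g=(r>.039)&(r<.044)&(P[...,2]<.110)
for a in range(20,80,2):
    s=g&(abs(A-a)<1);print(a,s.sum(),P[s][:,2].mean().round(4) if s.sum() else None,end=' | ')
x=cv2.resize(c["color"][110:250,180:340],None,fx=4.5,fy=4.2,interpolation=cv2.INTER_CUBIC);cv2.imwrite("pics/l_crop.png",x)
E
```

```text
4424 [0.1511286  0.15614576 0.15763414]
88
cover centre [0.58009867 0.05464016] 0.00037660019778285655
ear 405 [0.60600971 0.08371345 0.1510629 ] 48.291565901907234 0.044081455545334
20 14 0.1052 | 22 15 0.1051 | 24 15 0.1048 | 26 13 0.1054 | 28 17 0.1056 | 30 14 0.1053 | 32 16 0.1049 | 34 15 0.1051 | 36 20 0.0969 | 38 10 0.0849 | 40 12 0.0852 | 42 9 0.0846 | 44 12 0.0852 | 46 12 0.0849 | 48 12 0.0852 | 50 12 0.0849 | 52 12 0.0849 | 54 11 0.085 | 56 10 0.0852 | 58 10 0.0851 | 60 21 0.0985 | 62 14 0.1051 | 64 16 0.1054 | 66 15 0.1051 | 68 13 0.1049 | 70 13 0.1048 | 72 13 0.1049 | 74 15 0.1049 | 76 16 0.1053 | 78 14 0.1053 |
```

View pics/l_crop.png

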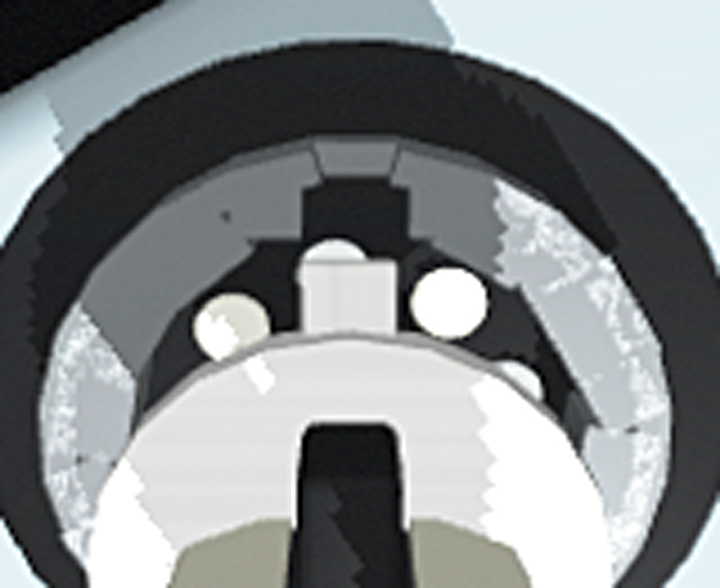

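>>> play_rows --deltas '[{"hand": 0,"xyz": [0.0012,0.0002,-0.012],"twist": 0},{"hand": 0,"xyz": [0,0,-0.015],"twist": 0},{"hand": 0,"xyz": [0,0,-0.009],"twist": 0},{"hand": 0,"xyz": [0,0,0],"twist": 0},{"hand": 0,"xyz": [0,0,0],"twist": 0}]'

```text
clock: 15.35
tool_pos: [0.5827, 0.0555, 0.1501]
tcp_rot: [0.914, 0.406, -0.001, -0.0]
contact_force: [0.0, -0.1, -0.5]
finger_gap: 0.0116
```

```bash
python3 look.py m wrist; python3 look.py m
cat > cov.py <<'E'
import sys
from h import *
from scipy.optimize import least_squares
c=load(sys.argv[1]);zt=float(sys.argv[2]);P=cloud(c)
D=P[...,:2]-[.582,.0555];r=np.hypot(D[...,0],D[...,1])
m=(abs(P[...,2]-zt)<.0025)&(r<.05)
m[250:]=0;e=[]
for u in range(180,336):
    col=np.nonzero(m[:,u])[0]
    if len(col) and not 238<u<277: e.append(P[col[0],u])
e=np.array(e);f=least_squares(lambda v:np.hypot(e[:,0]-v[0],e[:,1]-v[1])-.034,[.582,.0555],loss='soft_l1',f_scale=.001);print("cover centre",f.x,np.sqrt((f.fun**2).mean()),len(e),e[:,2].mean())
E
python3 cov.py /tmp/m_wrist.npz .122; python3 meas.py /tmp/m_wrist.npz
python3 -c "
import cv2;c=cv2.imread('pics/m_wrist.png');cv2.imwrite('pics/m_crop.png',cv2.resize(c[110:270,160:350],None,fx=4,fy=3.7,interpolation=2))"
```

```text
t 15.35 tcp [0.5827 0.0555 0.1501] yaw 47.96 F [ 0.  -0.1 -0.5] T [-0.03 -0.04  0.02] gap 0.011575052377416222
t 15.4 tcp [0.5832 0.0555 0.1508] yaw 47.96 F [-0.5  0.4 -1.8] T [-0.07 -0.06  0.01] gap 0.011573006648280173
cover centre [0.58231274 0.05429807] 0.0002028979639119886 78 0.12056919930015855
rackrect ((582.6442260742188, 56.686378479003906), (40.720855712890625, 39.9220085144043), 7.8746843338012695)
rim [582.05597654  55.66232959  51.07972692] 0.10509695177628277
deck ((582.519775390625, 56.30199432373047), (150.80679321289062, 190.9241485595703), 77.86956024169922)
```

View pics/m_crop.png

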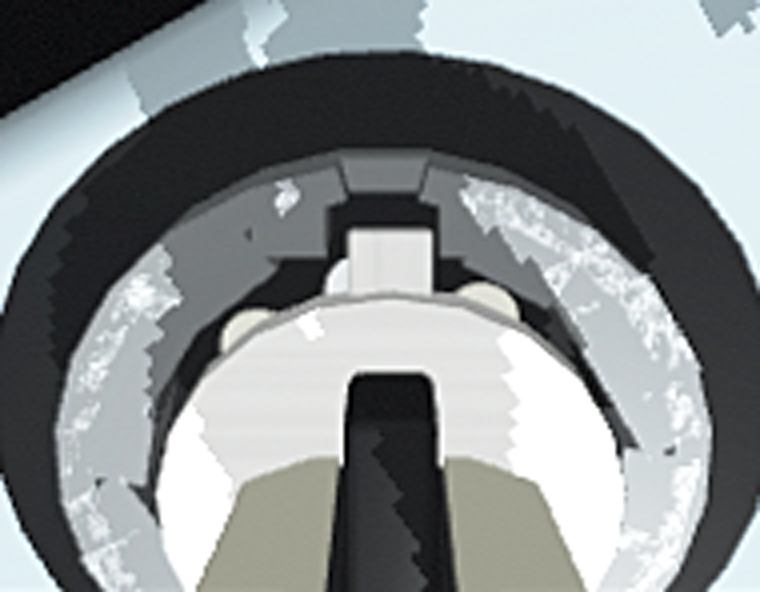

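Ear centre is at crop column 391 and gap centre at 384, so the cover sits about 1.2 mm to the right. I'll correct that and lower.

>>> play_rows --deltas '[{"hand": 0,"xyz": [-0.0006,0.0011,0],"twist": 0},{"hand": 0,"xyz": [0,0,-0.003],"twist": 0},{"hand": 0,"xyz": [0,0,-0.002],"twist": 0},{"hand": 0,"xyz": [0,0,0],"twist": 0},{"hand": 0,"xyz": [0,0,0],"twist": 0}]'

```text
clock: 15.9
tool_pos: [0.5824, 0.0566, 0.1457]
tcp_rot: [0.914, 0.407, -0.0, -0.0]
contact_force: [0.7, -0.0, -2.1]
finger_gap: 0.0118
```

```bash
python3 look.py n wrist; python3 look.py n
python3 cov.py /tmp/n_wrist.npz .117; python3 meas.py /tmp/n_wrist.npz
python3 -c "
import cv2;c=cv2.imread('pics/n_wrist.png');cv2.imwrite('pics/n_crop.png',cv2.resize(c[110:270,160:350],None,fx=4,fy=3.7,interpolation=2))"
```

```text
t 15.9 tcp [0.5824 0.0566 0.1457] yaw 47.97 F [ 0.7 -0.  -2.1] T [-0.02 -0.04 -0.01] gap 0.011790346192270198
t 15.95 tcp [0.5825 0.0566 0.1458] yaw 47.97 F [-0.5 -0.2 -2.8] T [-0.06 -0.03  0.01] gap 0.012261473883403224
cover centre [0.58209482 0.05543449] 0.00019202926829077233 78 0.11581346344853212
rackrect ((582.3075561523438, 57.86742401123047), (41.09520721435547, 40.4558219909668), 8.49456787109375)
rim [582.18505397  55.70427502  50.99721624] 0.10511119897387834
deck ((582.055908203125, 55.957313537597656), (151.10040283203125, 190.9330596923828), 78.10281372070312)
```

View pics/n_crop.png

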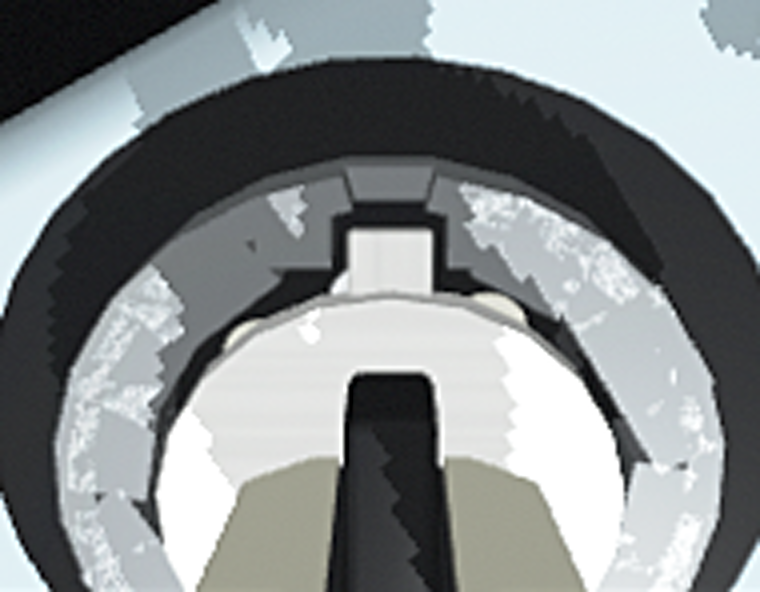

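The ear (crop columns 347-434) is now centred in the gap (333-447), and the cover centre is within 0.5 mm of the rim centre. I'll lower it in.

>>> play_rows --deltas '[{"hand": 0,"xyz": [0,0,-0.002],"twist": 0},{"hand": 0,"xyz": [0,0,-0.002],"twist": 0},{"hand": 0,"xyz": [0,0,-0.002],"twist": 0},{"hand": 0,"xyz": [0,0,-0.001],"twist": 0},{"hand": 0,"xyz": [0,0,0],"twist": 0}]'

```text
clock: 16.45
tool_pos: [0.5823, 0.0566, 0.1384]
tcp_rot: [0.914, 0.407, -0.0, -0.0]
contact_force: [-0.8, -0.5, -2.0]
finger_gap: 0.0116
```

>>> play_rows --deltas '[{"hand": 0,"xyz": [0,0,-0.001],"twist": 0},{"hand": 0,"xyz": [0,0,-0.001],"twist": 0},{"hand": 0,"xyz": [0,0,-0.001],"twist": 0},{"hand": 0,"xyz": [0,0,-0.001],"twist": 0},{"hand": 0,"xyz": [0,0,0],"twist": 0}]'

```text
clock: 16.95
tool_pos: [0.5826, 0.0566, 0.135]
tcp_rot: [0.914, 0.407, 0.0, 0.0]
contact_force: [-0.7, -0.1, 3.3]
finger_gap: 0.0117
```

>>> play_rows --deltas '[{"hand": 0,"xyz": [0,0,-0.0015],"twist": 0},{"hand": 0,"xyz": [0,0,-0.0015],"twist": 0},{"hand": 0,"xyz": [0,0,-0.0015],"twist": 0},{"hand": 0,"xyz": [0,0,-0.001],"twist": 0},{"hand": 0,"xyz": [0,0,0],"twist": 0}]'

```text
clock: 17.45
tool_pos: [0.5827, 0.0566, 0.1296]
tcp_rot: [0.914, 0.407, 0.0, 0.0]
contact_force: [-2.3, -0.6, 7.1]
finger_gap: 0.0116
```

```bash
python3 look.py o wrist; python3 look.py o
python3 cov.py /tmp/o_wrist.npz .101; 
python3 -c "
import cv2;c=cv2.imread('pics/o_wrist.png');cv2.imwrite('pics/o_crop.png',cv2.resize(c[110:270,160:350],None,fx=4,fy=3.7,interpolation=2))"
```

```text
t 17.45 tcp [0.5827 0.0566 0.1296] yaw 47.97 F [-2.3 -0.6  7.1] T [ 0.02  0.57 -0.04] gap 0.01164771842564544
t 17.5 tcp [0.5827 0.0567 0.1297] yaw 47.97 F [-2.9 -0.2  7.6] T [-0.03  0.62 -0.02] gap 0.011905793814982307
cover centre [0.58270532 0.05578266] 0.0041621383398907546 94 0.10046602007248306
```

View pics/o_crop.png

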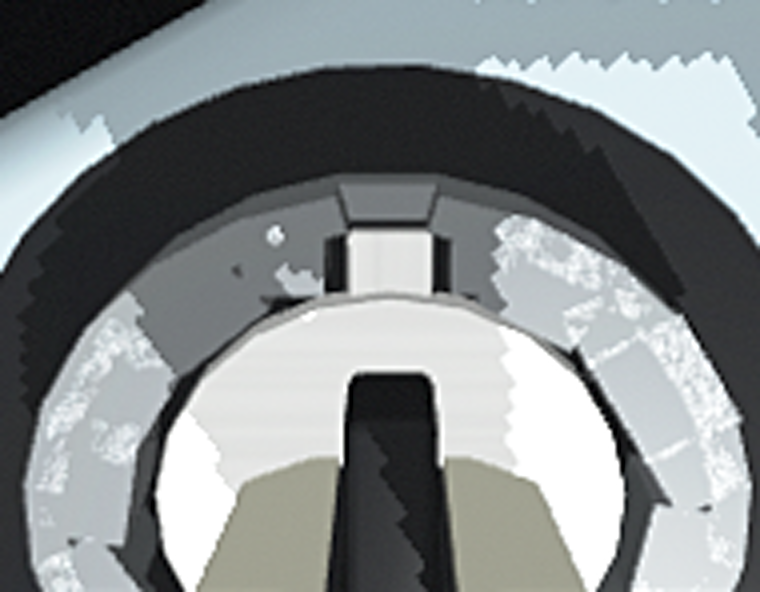

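The ear is down inside the gap at (390,260) in the crop. The spring force matches about 8 mm of hub travel. I'll press slightly more, then turn clockwise.

>>> play_rows --deltas '[{"hand": 0,"xyz": [-0.0004,0,-0.0006],"twist": 0},{"hand": 0,"xyz": [0,0,-0.0006],"twist": 0},{"hand": 0,"xyz": [0,0,0],"twist": -3},{"hand": 0,"xyz": [0,0,0],"twist": -4},{"hand": 0,"xyz": [0,0,0],"twist": 0}]'

```text
clock: 18.0
tool_pos: [0.5831, 0.0566, 0.1291]
tcp_rot: [0.937, 0.349, 0.001, 0.0]
contact_force: [-1.3, -0.4, 7.0]
finger_gap: 0.0118
```

```bash
python3 look.py p
```

```text
t 18.0 tcp [0.5831 0.0566 0.1291] yaw 40.83 F [-1.3 -0.4  7. ] T [-0.04  0.21 -0.05] gap 0.01179658156109042
```

>>> play_rows --deltas '[{"hand": 0,"xyz": [0,0,-0.0006],"twist": -4},{"hand": 0,"xyz": [0,0,0],"twist": -5},{"hand": 0,"xyz": [0,0,0],"twist": -5},{"hand": 0,"xyz": [0,0,0],"twist": -5},{"hand": 0,"xyz": [0,0,0],"twist": -5}]'

```text
clock: 18.5
tool_pos: [0.5834, 0.0565, 0.1287]
tcp_rot: [0.989, 0.146, 0.002, 0.0]
contact_force: [-0.0, -0.4, 8.4]
finger_gap: 0.0119
```

```bash
python3 look.py p
```

```text
t 18.5 tcp [0.5834 0.0565 0.1287] yaw 16.77 F [-0.  -0.4  8.4] T [-0.13  0.03  0.06] gap 0.01186914681641888
```

>>> play_rows --deltas '[{"hand": 0,"xyz": [0,0,0],"twist": -5},{"hand": 0,"xyz": [0,0,0],"twist": -5},{"hand": 0,"xyz": [0,0,0],"twist": -5},{"hand": 0,"xyz": [0,0,0],"twist": -5},{"hand": 0,"xyz": [0,0,0],"twist": -4}]'

```text
clock: 19.0
tool_pos: [0.5834, 0.0565, 0.1287]
tcp_rot: [0.998, -0.063, 0.002, 0.0]
contact_force: [0.0, -0.9, 7.6]
finger_gap: 0.0115
```

>>> play_rows --deltas '[{"hand": 0,"xyz": [0,0,0],"twist": -2},{"hand": 0,"xyz": [0,0,0],"twist": -1},{"hand": 0,"xyz": [0,0,0],"twist": -1},{"hand": 0,"xyz": [0,0,0],"twist": 0},{"hand": 0,"xyz": [0,0,0],"twist": 0}]'

```text
clock: 19.5
tool_pos: [0.5834, 0.0565, 0.1287]
tcp_rot: [0.995, -0.096, 0.002, -0.0]
contact_force: [-0.3, -2.1, 7.4]
finger_gap: 0.0116
```

```bash
python3 look.py q wrist; python3 look.py q
python3 -c "
import cv2;c=cv2.imread('pics/q_wrist.png');cv2.imwrite('pics/q_crop.png',cv2.resize(c[110:270,160:350],None,fx=4,fy=3.7,interpolation=2))"
```

```text
t 19.5 tcp [0.5834 0.0565 0.1287] yaw -11.03 F [-0.3 -2.1  7.4] T [-0.08  0.09  0.04] gap 0.011644132749629348
t 19.55 tcp [0.5834 0.0565 0.1287] yaw -11.03 F [ 0.2 -1.5  8.2] T [-0.04  0.07 -0.  ] gap 0.01151256563592024
```

View pics/q_crop.png

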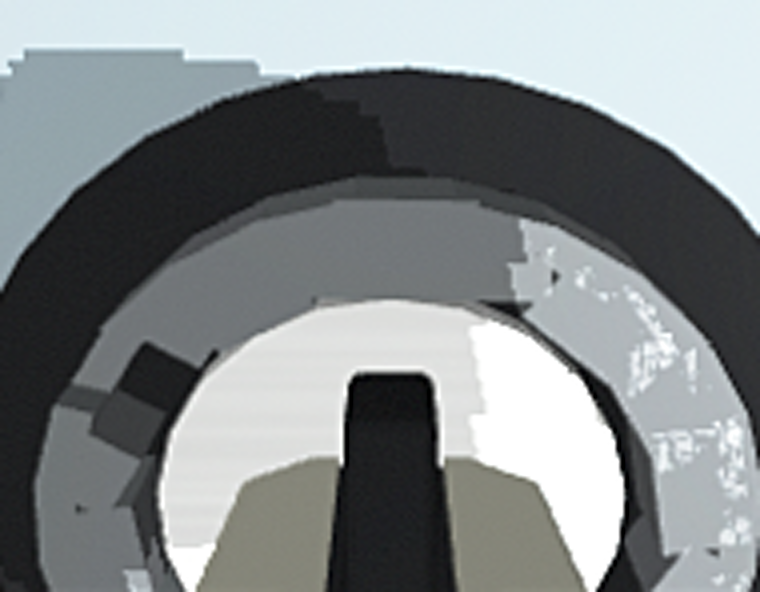

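The gap at left is now empty and the ear is under the lip. I'll seek the stop.

>>> play_rows --deltas '[{"hand": 0,"xyz": [0,0,0],"twist": -1},{"hand": 0,"xyz": [0,0,0],"twist": -1},{"hand": 0,"xyz": [0,0,0],"twist": -0.7},{"hand": 0,"xyz": [0,0,0],"twist": 0},{"hand": 0,"xyz": [0,0,0],"twist": 0}]'

```text
clock: 20.05
tool_pos: [0.5834, 0.0565, 0.1287]
tcp_rot: [0.993, -0.12, 0.002, -0.0]
contact_force: [0.3, -1.5, 8.1]
finger_gap: 0.0118
```

```bash
python3 look.py r
```

```text
t 20.05 tcp [0.5834 0.0565 0.1287] yaw -13.74 F [ 0.3 -1.5  8.1] T [-0.12  0.02  0.05] gap 0.01178562898911776
```

>>> play_rows --deltas '[{"hand": 0,"xyz": [0,0,0],"twist": -0.7},{"hand": 0,"xyz": [0,0,0],"twist": -0.7},{"hand": 0,"xyz": [0,0,0],"twist": -0.6},{"hand": 0,"xyz": [0,0,0],"twist": 0},{"hand": 0,"xyz": [0,0,0],"twist": 0}]'

```text
clock: 20.55
tool_pos: [0.5833, 0.0561, 0.1287]
tcp_rot: [0.991, -0.137, 0.001, 0.0]
contact_force: [-0.3, -2.9, 7.8]
finger_gap: 0.0118
```

```bash
python3 look.py r
```

```text
t 20.55 tcp [0.5833 0.0561 0.1287] yaw -15.72 F [-0.3 -2.9  7.8] T [-0.38  0.22  0.25] gap 0.011784416530445836
```

Torque is up to 0.25 N m and y has shifted, so this is the stop (yaw about -15.7). I'll ease back toward the notch middle and let it rise.

>>> play_rows --deltas '[{"hand": 0,"xyz": [0,0,0],"twist": 1.2},{"hand": 0,"xyz": [0,0,0],"twist": 1.2},{"hand": 0,"xyz": [0,0,0.001],"twist": 0},{"hand": 0,"xyz": [0,0,0.001],"twist": 0},{"hand": 0,"xyz": [0,0,0.001],"twist": 0}]'

```text
clock: 21.05
tool_pos: [0.5832, 0.0563, 0.1315]
tcp_rot: [0.993, -0.116, 0.001, 0.0]
contact_force: [0.8, -0.8, 4.6]
finger_gap: 0.0119
```

>>> play_rows --deltas '[{"hand": 0,"xyz": [0,0,0.001],"twist": 0},{"hand": 0,"xyz": [0,0,0.001],"twist": 0},{"hand": 0,"xyz": [0,0,0.0005],"twist": 0},{"hand": 0,"xyz": [0,0,0],"twist": 0},{"hand": 0,"xyz": [0,0,0],"twist": 0}]'

```text
clock: 21.55
tool_pos: [0.5826, 0.0566, 0.1332]
tcp_rot: [0.993, -0.116, 0.001, -0.0]
contact_force: [4.0, -1.7, 4.3]
finger_gap: 0.0116
```

```bash
python3 look.py s wrist; python3 look.py s;python3 cov.py /tmp/s_wrist.npz .106
```

```text
t 21.55 tcp [0.5826 0.0566 0.1332] yaw -13.33 F [ 4.  -1.7  4.3] T [-0.16 -0.57  0.02] gap 0.011585833419091942
t 21.6 tcp [0.5825 0.0566 0.1331] yaw -13.33 F [ 3.  -0.7  4. ] T [-0.2  -0.57  0.  ] gap 0.011325496852133375
cover centre [0.6003001  0.05148429] 0.003970456464222475 118 0.1049661987919468
```

View pics/s_wrist.png

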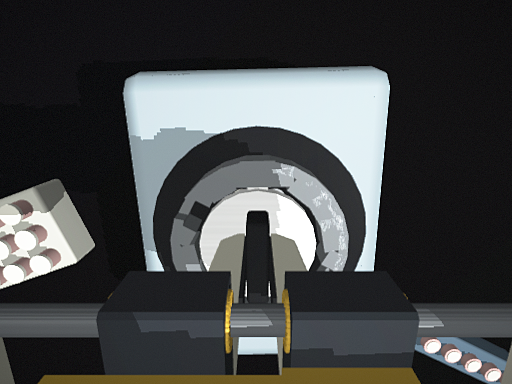

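```bash
cat > plane.py <<'E'
import sys
from h import *
c=load(sys.argv[1]);P=cloud(c);g=c["color"].min(2)
D=P[...,:2]-[.582,.0555];r=np.hypot(D[...,0],D[...,1])
m=(r<.033)&(P[...,2]>.09)&(P[...,2]<.112);m[int(sys.argv[2]):]=0
q=P[m];A=np.c_[q[:,:2]-[.582,.0555],np.ones(len(q))]
for _ in range(3):
    s,*_r=np.linalg.lstsq(A,q[:,2],rcond=None);k=abs(A@s-q[:,2])<.001;A,q=A[k],q[k]
print("disc plane slope(mm/mm),z0",s,len(q))
k=(r>.046)&(r<.05)&(abs(P[...,2]-.106)<.003);q=P[k];A=np.c_[q[:,:2]-[.582,.0555],np.ones(len(q))];print("rim plane",np.linalg.lstsq(A,q[:,2],rcond=None)[0],len(q))
E
python3 plane.py /tmp/s_wrist.npz 260;python3 plane.py /tmp/q_wrist.npz 260;python3 plane.py /tmp/o_wrist.npz 260
```

```text
disc plane slope(mm/mm),z0 [ 0.00454534 -0.00118551  0.10458735] 3311
rim plane [-0.00021978 -0.00086774  0.10508331] 2106
disc plane slope(mm/mm),z0 [0.0012346  0.00104709 0.10034691] 2381
rim plane [ 0.00159408 -0.00032897  0.10503434] 2107
disc plane slope(mm/mm),z0 [-0.0012168  -0.00068951  0.10117422] 2777
rim plane [ 0.0005183  -0.00058517  0.1051181 ] 2108
```

>>> play_rows --deltas '[{"hand": 0,"xyz": [0.0005,0,0.0005],"twist": 0},{"hand": 0,"xyz": [0,0,0.0005],"twist": 0},{"hand": 0,"xyz": [0,0,0.0005],"twist": 0},{"hand": 0,"xyz": [0,0,0],"twist": 0},{"hand": 0,"xyz": [0,0,0],"twist": 0}]'

```text
clock: 22.1
tool_pos: [0.5825, 0.0566, 0.1343]
tcp_rot: [0.993, -0.116, -0.0, 0.0]
contact_force: [2.4, -1.0, 3.2]
finger_gap: 0.0117
```

```bash
python3 look.py t wrist; python3 look.py t;python3 plane.py /tmp/t_wrist.npz 260
```

```text
t 22.1 tcp [0.5825 0.0566 0.1343] yaw -13.33 F [ 2.4 -1.   3.2] T [-0.17 -0.46 -0.05] gap 0.011677349510551141
t 22.15 tcp [0.5825 0.0567 0.1343] yaw -13.33 F [ 2.1 -1.9  4.2] T [-0.18 -0.48  0.01] gap 0.011809253596234505
disc plane slope(mm/mm),z0 [ 0.00358442 -0.00120943  0.10564804] 3381
rim plane [ 0.00142919 -0.00060698  0.10505357] 2074
```

>>> play_rows --deltas '[{"hand": 0,"xyz": [0.0003,0.0003,0.0004],"twist": 0.3},{"hand": 0,"xyz": [0,0,0],"twist": 0},{"hand": 0,"xyz": [0,0,0],"twist": 0},{"hand": 0.02,"xyz": [0,0,0],"twist": 0},{"hand": 0.03,"xyz": [0,0,0],"twist": 0}]'

```text
clock: 22.65
tool_pos: [0.582, 0.0573, 0.134]
tcp_rot: [0.994, -0.113, -0.001, -0.0]
contact_force: [0.5, -1.1, 0.1]
finger_gap: 0.0231
```

>>> play_rows --deltas '[{"hand": 0.03,"xyz": [0,0,0],"twist": 0},{"hand": 0.03,"xyz": [0,0,0],"twist": 0},{"hand": 0.03,"xyz": [0,0,0.01],"twist": 0},{"hand": 0.03,"xyz": [0,0,0.03],"twist": 0},{"hand": 0.04,"xyz": [0,0,0.03],"twist": 0}]'

```text
clock: 23.15
tool_pos: [0.5822, 0.057, 0.2055]
tcp_rot: [0.994, -0.113, -0.001, 0.0]
contact_force: [0.7, -0.2, -0.8]
finger_gap: 0.034
```

>>> play_rows --deltas '[{"hand": 0.04,"xyz": [-0.02,0,0.02],"twist": 0},{"hand": 0.04,"xyz": [-0.025,0,0],"twist": 0},{"hand": 0.04,"xyz": [-0.025,0,0],"twist": 0},{"hand": 0.04,"xyz": [-0.015,0,0],"twist": 0},{"hand": 0.04,"xyz": [0,0,0],"twist": 0}]'

```text
clock: 23.65
tool_pos: [0.4969, 0.0571, 0.2259]
tcp_rot: [0.994, -0.113, 0.001, -0.0]
contact_force: [0.7, -0.1, 0.5]
finger_gap: 0.0398
```

```bash
python3 look.py u wrist top scene; python3 look.py u;python3 plane.py /tmp/u_wrist.npz 384; python3 - <<'E'
from h import *
c=load("/tmp/u_wrist.npz");P=cloud(c)
r=np.hypot(P[...,0]-.582,P[...,1]-.0555)
q=P[(P[...,2]>.12)&(P[...,2]<.14)&(r<.04)];print("rib",cv2.minAreaRect((q[:,:2]*1e3).astype(np.float32)),np.median(q[:,2]))
E
```

```text
t 23.65 tcp [0.4969 0.0571 0.2259] yaw -13.01 F [ 0.7 -0.1  0.5] T [0.02 0.01 0.01] gap 0.03983907187843623
t 23.8 tcp [0.4986 0.0569 0.2255] yaw -13.03 F [-0.2 -0.5 -0. ] T [ 0.05  0.03 -0.01] gap 0.03984117596912865
disc plane slope(mm/mm),z0 [ 0.00062863 -0.00118981  0.10611429] 3954
rim plane [-0.00010824 -0.0003168   0.1051097 ] 1919
rib ((582.4132080078125, 56.11194610595703), (12.078567504882812, 45.362064361572266), 77.07945251464844) 0.1279574124684535
```

View pics/u_wrist.png

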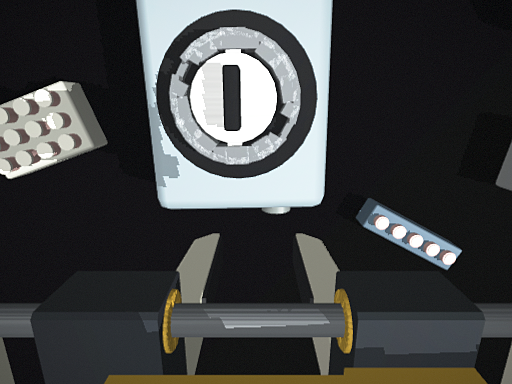

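View pics/u_top.png

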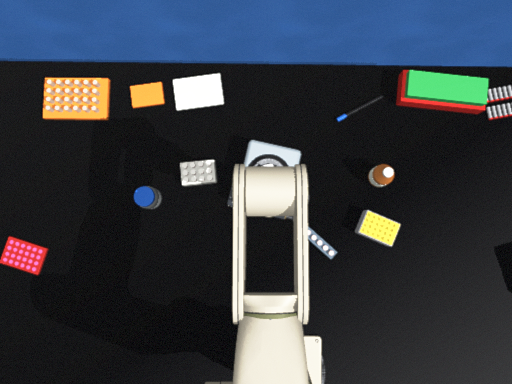

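View pics/u_scene.png

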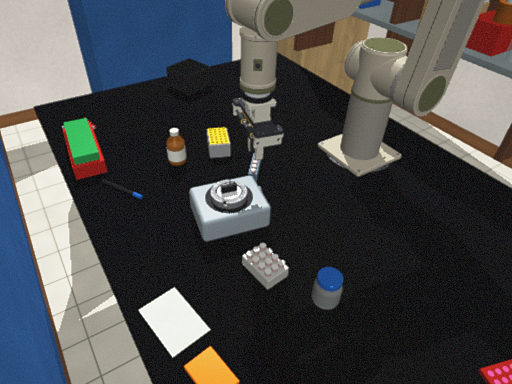

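The cover's underside works out at 98 mm (level, rib yaw -12.9° against centrifuge -12°), which is the locked height. I'll do a last bystander comparison, then hand in.

```bash
python3 - <<'E'
from h import *
a=load("/tmp/top0.npz");b=load("/tmp/u_top.npz")
A,B=cloud(a),cloud(b)
for n,(u0,u1,v0,v1,z0,z1) in dict(tip=(350,406,205,252,.05,.07),bottle=(360,400,155,195,.05,.14),jar=(130,165,180,215,.075,.095),stand=(175,222,155,190,.025,.06)).items():
    o=[]
    for P in(A,B):
        q=P[v0:v1,u0:u1].reshape(-1,3);q=q[(q[:,2]>z0)&(q[:,2]<z1)];o.append(q.mean(0))
    print(n,((o[1]-o[0])*1e3).round(2))
w=cloud(load("/tmp/u_wrist.npz"));q=w[(np.hypot(w[...,0]-.391,w[...,1]+.1)<.08)&(w[...,2]>.02)&(w[...,2]<.06)]
print("rack",cv2.minAreaRect((q[:,:2]*1e3).astype(np.float32)),np.percentile(q[:,2],[5,50,95,99]))
from station import env
print(env.close_job())
E
```

```text
tip [ 0.12 -0.19 -0.05]
bottle [-0.05 -0.05  0.06]
jar [-0.09 -0.04  0.09]
stand [-0.16 -0.02  0.19]
rack ((390.5249938964844, -101.70965576171875), (121.14582824707031, 30.297992706298828), 49.09281539916992) [0.02678955 0.02939021 0.03728947 0.03809947]
the job is handed in; nothing more can be done
None
```

The rack is off the rim and standing on the bench, the rotor cover is fitted and locked, and the job was handed in at about 24 s.

- **Rack:** I set it down upright at about (0.39, -0.10), and the last picture shows its block top at 30 mm and caps at 38 mm, so it stands flat. The contact force reached about 21 N for a moment as it touched the bench. I eased that to about 7 N and then nearly zero before opening the fingers.
- **Cover:** I let its ears in through the gaps, pressed it down about 9 mm and turned it clockwise. At about -15.7° the torque rose to 0.25 N m, which I took as the stop. I then turned it back about 2° toward the middle of the notch and let it rise.
- **Lock check:** After release the cover measures level, with its underside at 98 mm, the locked height. That includes a correction of +0.9 mm, because the camera reads the rim top about 0.9 mm low. The rib lies at -12.9°, against -12° for the centrifuge. I didn't try turning the cover back to test the lock.
- **Bystanders:** The tip box, bottle, jar and stand all measure within 0.3 mm of where they started. The arm is clear of everything.

None of the last checks failed or disagreed.

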